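Pack the scrub brush and wind the sink-side tray home

ROBOT

A 7-joint arm with a two-finger parallel gripper is mounted at the origin on the work surface. World frame = base frame: x ahead of the robot, y to its left, z up, the work surface at z = 0. Lengths are in mm, angles in degrees, forces in N, time in s.
With the tool pointing down it reaches from about 425 to 1025 mm from the base axis. Payload 9.4 kg.
Tool frame: the origin (TCP) lies midway between the tips of the shut fingers; the grasp point (between the pads) lies 19 mm behind it; z points along the fingers, y is the line along which they close (so a half turn about z gives the same grasp; the last joint's range is limited). The gripper opens to 93 mm and grips with 3 to 60 N. Pads are 15 mm wide; open, the fingers measure 128 mm over their backs; the gripper's body (75 mm by 188 mm) begins 65 mm behind the grasp point.
Start: joints at [-75.098, 34.337, -0.143, 91.639, 0.103, 54.024, -4.572], TCP at [239.594, 684.265, 218.618] pointing down, gripper open.
Joint ranges: [-147.43, 147.43], [-19.82, 112.94], [-74.19, 73.91], [6.32, 146.72], [-59.91, 239.91], [6.04, 106.73], [-150.56, 150.56]. Speed limits (degrees/s): [127.2, 127.2, 172.46, 172.46, 180, 180, 180].

INTERFACE

Orientations are given as [roll, pitch, yaw] about the fixed x, y, z axes, in that order (R = Rz(yaw) Ry(pitch) Rx(roll)).
In Python, from bench import arm, optics, workorder, read_state gives the robot as it stands (arm), with the cameras (optics), the job (workorder) and the readings as plain functions.
- The arm moves only by the shell command python3 inch.py 'ROWS'. ROWS is rows parted by semicolons, their numbers by spaces, 1 to 10 of them, each of 5 numbers: the finger opening in mm, then dx, dy, dz in mm, then a turn about the tool's z in degrees; each row shifts and turns the commanded pose from where the row before left it, along the tool's axes as they then stand; what a row does not reach is not made up. A row lasts 1/12 s, in which the tool goes at most 41.7 mm and 7.16 degrees, less where a joint would pass 70% of its speed; a pose out of reach is approached as far as the arm can. The fingers move at their own pace and stop on an object; the grip force is fixed at half the most. Time passes only in rows, so rows that do not move let the fingers close. It prints the time, the measured TCP pose, the force, the opening and the grip force at its end.
- read_state(): the state, without advancing time (a new reading comes with each control period).
- optics.read_camera(name): name is "side" or "top" or "wrist"; returns a dict with "image" (480x640x3 uint8, blue, green, red), "intrinsics" (3x3 intrinsics, pixels), "k1" (the pictures are not rectified: a ray, as slopes to the right and down, at radius r is drawn at 1 + k1 r^2 times it, then the intrinsics apply), "extrinsics" (4x4, takes a point from camera to world coordinates). Camera axes: x right, y down, z forward; pixel columns grow to the right and rows downward; lengths in mm; the calibration is good to about 2 mm. A picture is of the moment at which its call begins. There is no depth.
- workorder.finish_job(): hands the job in; it is judged then, once.
The state is a dict: "clock": time; "joint_positions": joint angles; "joint_vel": joint speeds; "joint_torque": joint torques, N m; "position": TCP position; "tcp_rot": TCP orientation; "wrist_force": force on the tool from outside, world axes, zero at the start; "ft_torque": the same for the moment, N m; "width": finger opening in mm; "finger_force": force on a finger pad.
Only numpy, scipy, OpenCV 4.12 (cv2) and the standard library are available. Lean on these libraries where they do the work, as an engineer would, in place of code of your own. Each camera call takes 0.05 s, during which the arm holds its last target. There are 200 camera calls.

TASK

Lay the red scrub brush, bristles down, in the empty side of the open steel tray next to the scouring block, so that nothing stands above the tray's rim. Then wind the tray in under its hood by turning the red crank knob clockwise (seen from above), against the drag of the yellow spring catch, until the crank suddenly goes light because the catch has sprung in behind the tray; stop there without winding much further, and let go. Do not shove the tray itself, and leave the mug, funnel and bottle where they are.

Things in the scene. Friction and masses are not known exactly. Their poses are not given: they have to be found in the camera images.
- brush: red scrub brush, loose, 0.16 kg; origin at the centre of its underside, x along its length. 156 long (x), 54 wide (y), 42 high: pale bristles up to 14, red back plate from 14 to 24, on it a grip ridge 22 wide (y), 110 long (x), from 24 to 42 high. Starts bristles down on the counter to the robot's right; pinch the ridge across y from above.
- block: green and yellow scouring block, loose, 46 (x) by 150 (y) by 38 high, origin at the centre of its underside. Starts flat in the +x side of the tray and stays there.
- winder: fixed wind-in tray unit (place and yaw vary): dark base plate 180 (x) by 420 (y), 12 thick, origin at the centre of its underside. The tray slides along its +y under a grey hood over y = 10 to 210, roof z = 78 to 88, 10 above the tray's rim: what stands over the rim jams on it. The crank stands on the roof.
- tray: open steel tray, 145 (x) by 200 (y) by 52 high, walls and floor 5 thick; origin at the centre of its underside, 16 above the counter; axes as the winder's. Starts out of the hood (y = -100 in the winder's frame), moves to +y when wound, at most 225. The block fills inner x = 19 to 65; free side: x = -67 to +19 (86 wide, 190 long), floor 5 above the origin.
- tray_tail (a point): point on the tray's rear (-y) end at its +x flank, 26 above the tray's underside: the edge that the catch springs in behind.
- catch_nose_line (a point): where the catch's nose meets the tray's +x flank; axes as the winder's. The catch is a yellow box 34 x 36 x 46 high beside the flank, before the hood mouth; how far along varies. Its 12 mm wide sprung rubber nose drags on the flank. Once tray_tail has passed this point in +y (155 to 195 mm of tray travel) the nose jumps in 6 mm behind the tray and the drag vanishes.
- crank_arm (a joint): crank angle in rad, 0 at the start, grows clockwise seen from above; 10 mm of tray travel per rad (about 2.5 to 3.1 turns to the catch), stop at 22.5. Stays where it is left. Turning takes about 8 N at the knob against the catch, 1 to 2 N after. As the nose springs in it kicks the tray on a few mm.
- crank_axis (a point): point on the vertical crank axis, at the mid-height of the knob (142 above the counter), in the middle of the hood roof.
- crank_knob (a point): centre of the red knob, 55 from the axis: upright cylinder 28 in diameter, 42 high (21 below this point to 21 above), spinning freely on its pin, so it can be held from above at a fixed gripper yaw and led round. The crank arm's top lies 27 below this point. At the start it is on the winder's -x side of the axis.
- mug: white ceramic mug, 82 wide, 95 high, origin at the centre of its underside; a bystander.
- funnel: stainless funnel standing mouth down, 116 wide, 110 high, origin at the centre of its underside; a bystander.
- bottle: green plastic bottle with white cap, 68 wide, 190 high, origin at the centre of its underside; a bystander.

How it is judged:
By the outcome, as a careful person would: the job done as asked, in the order asked, and still so for the second after the job is handed in, with the robot touching nothing.
It also fails if it takes over 72 s, if anything falls off the work surface, if the arm or the gripper's body presses on something with over 40 N, if the wrist force passes 120 N, or if a joint passes its speed limit or range.

## Working session

There is one attempt and no reset: what is moved stays moved. The work goes in short steps, Python scripts to look and compute and a shell command to move; the robot and the scene stay as the last step left them, time stands still between calls to the robot, and variables do not carry over. Pictures are saved under pics/ and viewed, at most 10 in all, crops included, and the job is handed in when it is done.

```bash
ls; mkdir -p pics; python3 - <<'E'
from bench import arm, optics, workorder, read_state
import cv2
for n in ("top","side"):
    c=optics.read_camera(n); cv2.imwrite(f"pics/{n}0.png",c["image"]); print(n,c["intrinsics"].tolist(),c["k1"],c["extrinsics"].round(3).tolist())
print(read_state())
E
```

```text
bench.py
inch.py
pics
top [[597.7892905501791, 0.0, 308.79294670879517], [0.0, 597.7892905501791, 239.22329891280287], [0.0, 0.0, 1.0]] -0.07007267533122877 [[-0.017, -0.997, 0.076, 526.824], [-1.0, 0.018, 0.013, 16.072], [-0.015, -0.076, -0.997, 1413.659], [0.0, 0.0, 0.0, 1.0]]
side [[546.1164059982646, 0.0, 310.90953165507534], [0.0, 546.1164059982646, 238.14585250539847], [0.0, 0.0, 1.0]] 0.02520041240237228 [[0.994, -0.064, 0.085, 518.37], [-0.106, -0.67, 0.735, -916.405], [0.01, -0.739, -0.673, 949.778], [0.0, 0.0, 0.0, 1.0]]
{'clock': 0.1, 'joint_positions': array([-75.0957458 ,  34.37945713,  -0.1454437 ,  91.6751652 ,
         0.10196749,  54.02204643,  -4.57143493]), 'joint_vel': array([-0.00387722,  0.0130527 , -0.0370426 , -0.04203636,  0.00581459,
       -0.01603396, -0.01604864]), 'joint_torque': array([ 4.22047902e-03, -7.66565609e+01,  1.50169205e+00, -2.52933705e+01,
       -5.23430749e-02,  1.36007485e-02,  6.71231373e-05]), 'position': array([239.48108642, 683.86472278, 217.85974372]), 'tcp_rot': array([-1.79923728e+02,  6.40797457e-03,  1.60704365e+02]), 'wrist_force': array([-0.46940649,  0.49074264, -0.31761147]), 'ft_torque': array([0.02295761, 0.01841814, 0.02847827]), 'finger_force': 0.0, 'width': 93.15818979169163}
```

View pics/top0.png

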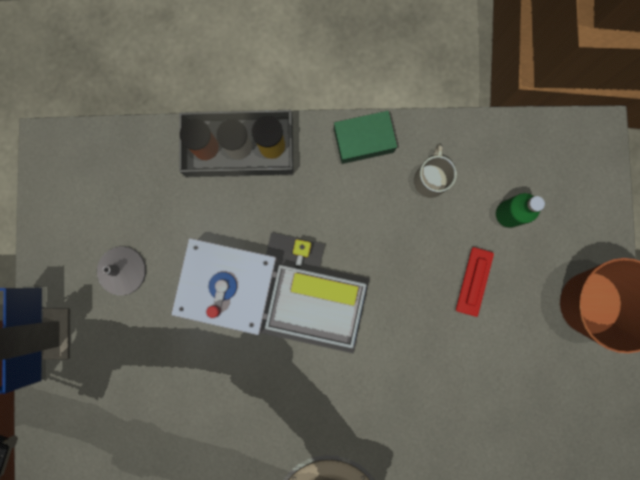

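View pics/side0.png

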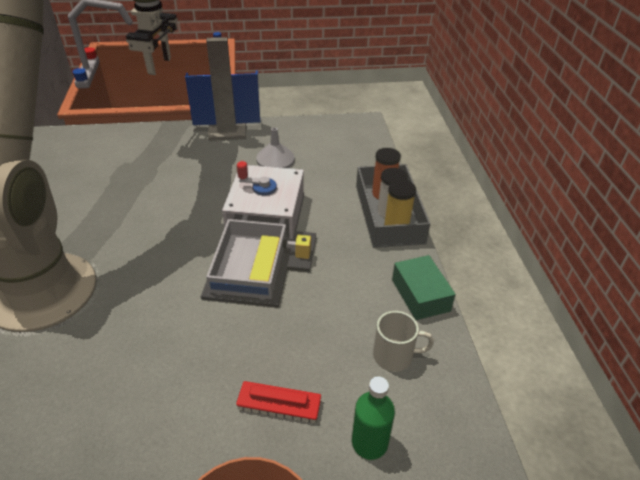

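Top view: brush at about (475,281), open tray (315,305) with the yellow block at (324,289), hood roof (224,286), red knob (213,311), catch (302,248). The side view agrees, with the knob at (242,170) and the brush at (279,400).

```bash
cat > h.py <<'E'
import numpy as np, cv2
from bench import arm, optics, workorder, read_state
def ray(c,uv):
    K=c["intrinsics"]; uv=np.asarray(uv,float).reshape(-1,2)
    d=(uv-[K[0,2],K[1,2]])/[K[0,0],K[1,1]]; s=d.copy()
    for _ in range(20): s=d/(1+c["k1"]*(s**2).sum(1,keepdims=True))
    E=c["extrinsics"]; return E[:3,3],np.c_[s,np.ones(len(s))]@E[:3,:3].T
def on(c,uv,z):
    o,d=ray(c,uv); return o+d*((z-o[2])/d[:,2])[:,None]
def mask(c,lo,hi,box):
    h=cv2.cvtColor(c["image"],cv2.COLOR_BGR2HSV); m=cv2.inRange(h,lo,hi)
    z=np.zeros_like(m); x0,y0,x1,y1=box; z[y0:y1,x0:x1]=m[y0:y1,x0:x1]; return z
def red(c,box):
    h=cv2.cvtColor(c["image"],cv2.COLOR_BGR2HSV)
    return mask(c,(0,140,60),(8,255,255),box)|mask(c,(172,140,60),(180,255,255),box)
def big(m):
    k=max(cv2.findContours(m,0,cv2.CHAIN_APPROX_NONE)[0],key=cv2.contourArea); return k.reshape(-1,2)
def rect(c,m,z):
    p=on(c,big(m),z)[:,:2].astype(np.float32); r=cv2.minAreaRect(p); b=cv2.boxPoints(r)
    e=[b[1]-b[0],b[2]-b[1]]; L=max(e,key=np.linalg.norm); 
    return np.round(r[0],1),np.round(r[1],1),round(float(np.degrees(np.arctan2(L[1],L[0]))%180),1)
E
python3 - <<'E'
from h import *
c=optics.read_camera("top")
print("brush",rect(c,red(c,(440,230,510,330)),24))
print("block",rect(c,mask(c,(22,120,80),(38,255,255),(280,268,365,310)),59))
print("roof",rect(c,mask(c,(0,0,140),(180,60,255),(165,232,280,340)),88))
print("knob",rect(c,red(c,(195,295,235,325)),163))
print("blue",rect(c,mask(c,(100,120,40),(125,255,255),(195,260,245,310)),96))
print("catch",rect(c,mask(c,(22,120,80),(38,255,255),(285,235,315,258)),58))
s=optics.read_camera("side")
kb=red(s,(230,155,255,185)); print("knobside",rect(s,kb,142), cv2.moments(kb)["m10"]/cv2.moments(kb)["m00"])
def cen(c,m): M=cv2.moments(m); return M["m10"]/M["m00"],M["m01"]/M["m00"]
print(on(s,cen(s,kb),142),on(c,cen(c,red(c,(195,295,235,325))),155))
print("block side",rect(s,mask(s,(22,120,80),(38,255,255),(245,225,285,290)),59))
print("brush side",rect(s,red(s,(230,375,330,425)),24), on(s,cen(s,red(s,(230,375,330,425))),24))
cv2.imwrite("pics/c.png",cv2.resize(c["image"][225:355,160:380],None,fx=3.5,fy=3.5,interpolation=cv2.INTER_CUBIC))
E
```

```text
brush (array([ 527.9, -348.5]), array([ 53.5, 154.6]), 163.3)
block (array([517.7,   1.2]), array([145.8,  42.1]), 76.5)
roof (array([527. , 226.2]), array([199.2, 174.6]), 76.5)
knob (array([474.2, 236.6]), array([18.9, 18.8]), 89.6)
blue (array([529.6, 224.7]), array([56.2, 52.2]), 70.9)
catch (array([611.2,  51. ]), array([37.9, 35.3]), 77.6)
knobside (array([470.3, 242.4]), array([71. , 20.5]), 89.0) 241.61682242990653
[[471.9702401  244.89843901 142.        ]] [[473.96661868 237.89984826 155.        ]]
block side (array([516.1,   2. ]), array([146.8,  42.6]), 77.0)
brush side (array([ 525.8, -352.3]), array([ 54.7, 154.3]), 163.4) [[ 526.68285216 -353.32109993   24.        ]]
```

View pics/c.png

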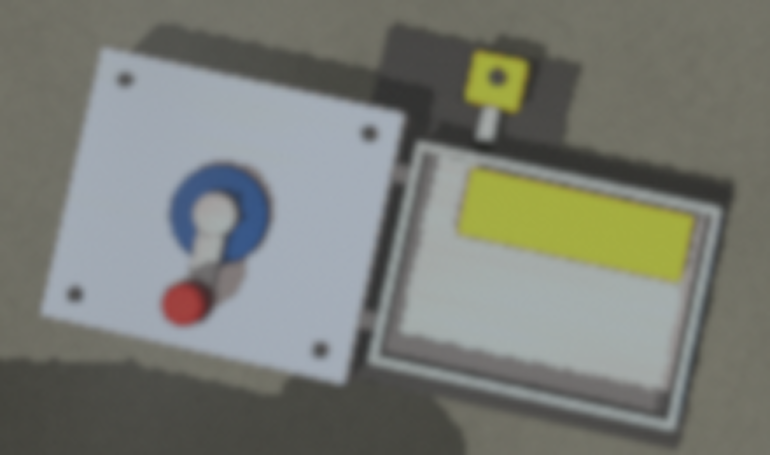

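Winder yaw is about -13.5°, the tray's centre is near (477,22), and the free side's centre is near (454,27). The crop confirms the free side is empty. I'm moving towards the brush, keeping the path outside the minimum reach.

```bash
python3 inch.py '60 -28 -29 0 0;60 -28 -29 0 0;60 -28 -29 0 0;60 -28 -29 0 0;60 -28 -29 0 0;60 -28 -29 0 0;60 -28 -29 0 0;60 -28 -29 0 0;60 -28 -29 0 0;60 -28 -29 0 0'
python3 inch.py '60 -28 -29 0 0;60 -28 -29 0 0;60 -28 -29 0 0;60 -28 -29 0 0;60 -28 -29 0 0;60 -28 -29 0 0'
python3 inch.py '60 -14 -38 0 0;60 -14 -38 0 0;60 -14 -38 0 0;60 -14 -38 0 0;60 -14 -38 0 0;60 -14 -38 0 0;60 -14 -38 0 0;60 -14 -38 0 0;60 -14 -38 0 0;60 -14 -38 0 0'
```

```text
clock: 1.03
position: [408.5, 316.2, 218.7]
tcp_rot: [180.0, 0.0, 160.7]
wrist_force: [1.2, -0.3, -0.1]
width: 59.7
finger_force: 0.0
clock: 1.53
position: [509.6, 96.4, 218.8]
tcp_rot: [180.0, 0.0, 160.7]
wrist_force: [0.9, 0.6, -1.0]
width: 60.1
finger_force: 0.0
clock: 2.37
position: [515.3, -308.7, 218.7]
tcp_rot: [180.0, 0.0, 160.7]
wrist_force: [0.3, 1.0, -1.2]
width: 60.0
finger_force: 0.0
```

```bash
python3 inch.py '60 -12 -17 0 -2.6;60 -13 -17 0 0;60 0 0 40 0;60 0 0 40 0;60 0 0 0 0;60 0 0 0 0'
python3 - <<'E'
from h import *
for n,b in(("wrist",(0,0,640,480)),("top",(440,230,510,330))):
    c=optics.read_camera(n); cv2.imwrite(f"pics/{n}1.png",c["image"])
    try: print(n,rect(c,red(c,b),24))
    except Exception as e: print(e)
E
```

```text
clock: 2.87
position: [527.8, -346.0, 137.3]
tcp_rot: [179.9, -0.3, 163.3]
wrist_force: [0.7, 0.5, 0.8]
width: 60.1
finger_force: 0.0
wrist (array([ 526.1, -348.7]), array([ 53.1, 154. ]), 163.4)
top (array([ 481.4, -334.9]), array([53.6, 58.4]), 162.1)
```

View pics/wrist1.png

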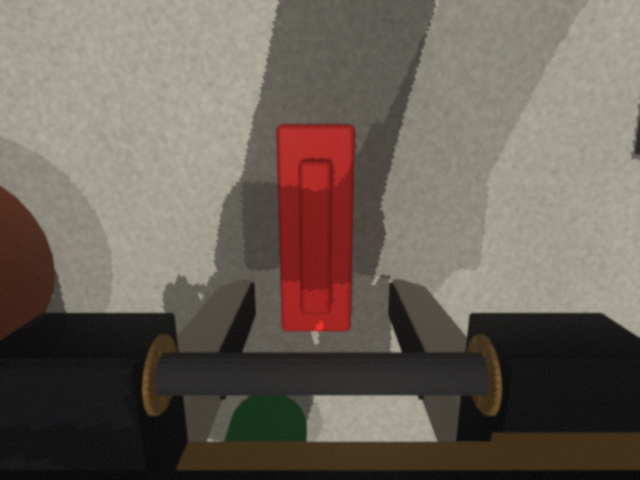

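The wrist view shows the brush square between the open fingers, spanning columns 278–354, with the ridge at 300–332. The bottle is clear on the far side. Going down and gripping.

```bash
python3 inch.py '60 0 -3 35 0;60 0 0 35 0;60 0 0 25 0;60 0 0 14 0;60 0 0 0 0;10 0 0 0 0;10 0 0 0 0;10 0 0 0 0;10 0 0 0 0;10 0 0 0 0'
python3 inch.py '10 0 0 0 0;10 0 0 0 0;10 0 0 0 0'
```

```text
clock: 3.8
position: [528.6, -349.8, 30.9]
tcp_rot: [-180.0, 0.1, 163.3]
wrist_force: [0.2, 0.2, -0.4]
width: 31.2
finger_force: 0.0
clock: 4.05
position: [528.3, -349.8, 30.3]
tcp_rot: [-180.0, 0.0, 163.3]
wrist_force: [-0.6, -0.2, 6.5]
width: 21.6
finger_force: 30.0
```

```bash
python3 inch.py '10 0 0 -25 0;10 0 0 -30 0;10 0 0 -30 0;10 0 0 -30 0'
python3 inch.py '10 18 34 0 0;10 18 34 0 0;10 18 34 0 0;10 18 34 0 0;10 18 34 0 0;10 18 34 0 0;10 18 34 0 0;10 18 34 0 0;10 18 34 0 0;10 18 34 0 0'
python3 inch.py '10 0 0 0 7;10 0 0 0 7;10 0 0 0 7;10 0 0 0 7;10 0 0 0 7;10 0 0 0 7;10 0 0 0 7;10 0 0 0 7;10 0 0 0 7;10 0 0 0 7'
python3 inch.py '10 0 0 0 7;10 0 0 0 7;10 0 0 0 2.8;10 0 0 0 0;10 0 0 0 0'
python3 - <<'E'
from h import *
c=optics.read_camera("wrist"); cv2.imwrite("pics/wrist2.png",c["image"]); s=read_state(); print(s["position"],s["width"])
c=optics.read_camera("side"); print(rect(c,red(c,(180,150,330,320)),116+24))
E
```

```text
clock: 4.38
position: [527.5, -349.2, 145.4]
tcp_rot: [180.0, -0.1, 163.3]
wrist_force: [1.1, 0.4, -2.1]
width: 21.7
finger_force: 30.0
clock: 5.22
position: [452.5, 29.4, 144.6]
tcp_rot: [-180.0, -0.0, 163.3]
wrist_force: [1.1, 0.7, -2.7]
width: 21.9
finger_force: 30.0
clock: 6.05
position: [453.2, 27.9, 144.6]
tcp_rot: [-180.0, -0.0, 93.0]
wrist_force: [-0.2, 0.0, -1.5]
width: 21.8
finger_force: 30.0
clock: 6.47
position: [453.2, 28.0, 144.5]
tcp_rot: [-180.0, 0.0, 76.6]
wrist_force: [-0.1, 0.3, -1.2]
width: 21.7
finger_force: 30.0
[453.2445699   27.95668228 144.58194437] 22.051254008619836
(array([453.6,  23.4]), array([156.5,  52.7]), 77.5)
```

View pics/wrist2.png

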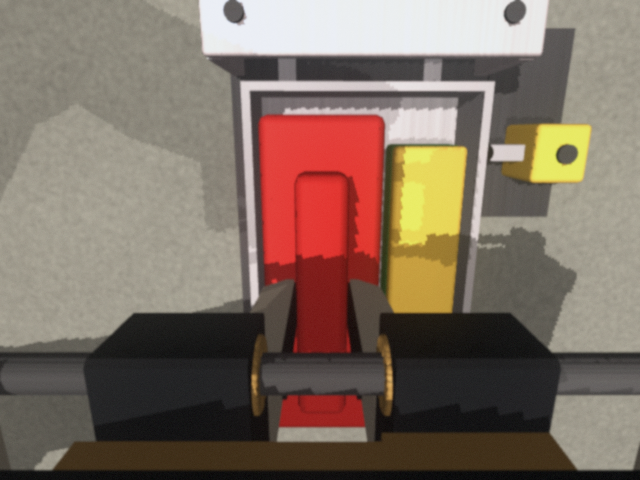

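The wrist view shows the brush (columns 258–384 at its raised height) held straight over the free side. The tray's front outer corners are at (241,82) and (494,82), and the block's left edge is at column 387. I'll check these against the tray coordinates.

```bash
python3 - <<'E'
from h import *
c=optics.read_camera("wrist")
p=on(c,[(241,82),(494,82)],68)[:,:2]; b=on(c,[(387,147),(466,147)],59)[:,:2]
br=on(c,[(260,118),(384,118)],114.5+24)[:,:2]
t=np.radians(-13.5); X=np.array([np.cos(t),np.sin(t)]);Y=np.array([-X[1],X[0]])
o=p.mean(0)-100*Y; print(p.round(1),"ctr",o.round(1))
a=p[1]-p[0]; print("yaw",np.degrees(np.arctan2(a[1],a[0])),np.linalg.norm(a))
for q in(b,br,read_state()["position"][None,:2]): print(np.c_[(q-o)@X,(q-o)@Y].round(1))
E
```

```text
[[431.6 136.4]
 [572.1 103.2]] ctr [478.5  22.5]
yaw -13.291662384863177 144.3340148116025
[[14.2 63.5]
 [62.9 63.7]]
[[-51.6  78. ]
 [ -0.3  78.2]]
[[-25.8  -0.7]]
```

```bash
python3 inch.py '10 0 0 30 0;10 0 0 30 0;10 0 0 20 0;10 0 0 8 0;10 0 0 4 0;10 0 0 0 0;10 0 0 0 0'; python3 - <<'E'
from bench import arm, optics, workorder, read_state
s=read_state();print(s["position"],s["wrist_force"])
E
```

```text
clock: 7.2
position: [453.6, 27.6, 53.0]
tcp_rot: [180.0, -0.0, 76.5]
wrist_force: [-0.1, 0.9, -1.3]
width: 21.5
finger_force: 30.0
[453.58808647  27.598522    52.97641154] [-0.12246967  0.9052682  -1.26367554]
```

```bash
python3 inch.py '10 0 0 1.5 0;10 0 0 0 0;46 0 0 0 0;46 0 0 0 0;46 0 0 0 0;46 0 0 0 0;46 0 0 0 0'
python3 inch.py '46 0 0 -10 0;46 0 0 -35 0;46 0 0 -40 0;46 0 0 -40 0;46 0 0 -15 0;46 0 0 0 0'
python3 - <<'E'
from h import *
c=optics.read_camera("wrist"); cv2.imwrite("pics/wrist3.png",c["image"])
c=optics.read_camera("side"); print("brush",rect(c,red(c,(190,215,300,300)),45)); cv2.imwrite("pics/side3.png",c["image"][120:320,150:350])
E
```

```text
clock: 7.78
position: [453.5, 27.9, 51.3]
tcp_rot: [180.0, -0.0, 76.5]
wrist_force: [-0.7, -0.1, -0.4]
width: 45.3
finger_force: 0.0
clock: 8.28
position: [454.9, 28.1, 194.2]
tcp_rot: [179.7, -0.2, 76.5]
wrist_force: [0.4, 1.3, 0.7]
width: 46.1
finger_force: 0.0
brush (array([454.4,  31.1]), array([148.6,  53.7]), 76.5)
```

View pics/wrist3.png

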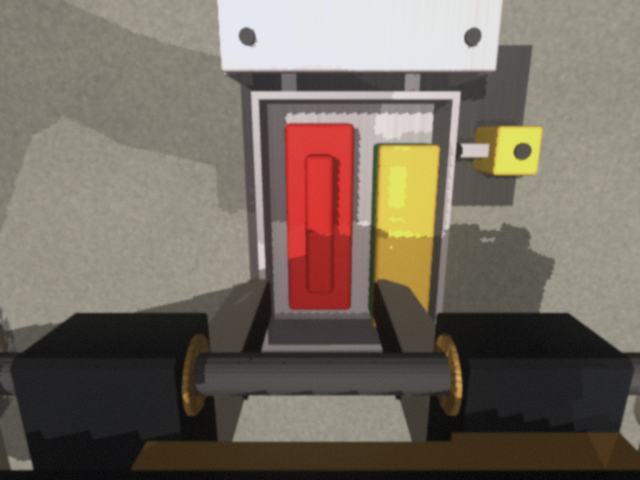

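The brush lies flat in the free side (columns 286–353, rows 124–310), clear of the walls and block. Moving to the knob, with one wrist look on the way.

```bash
python3 inch.py '60 35 -8 0 0;60 35 -8 0 0;60 30 -8 0 0;60 20 -6 0 0;60 0 0 0 0;60 0 0 0 0'
python3 - <<'E'
from h import *
c=optics.read_camera("wrist"); cv2.imwrite("pics/wrist4.png",c["image"]); m=red(c,(150,0,500,300)); k=big(m)
print(cv2.minEnclosingCircle(k), rect(c,m,163), k.min(0),k.max(0))
s=read_state(); print(s["position"])
b=mask(c,(100,120,40),(125,255,255),(0,0,640,330)); 
try: print("blue",rect(c,b,96))
except Exception as e: print(e)
E
```

```text
clock: 8.88
position: [451.3, 152.1, 189.6]
tcp_rot: [-179.9, 0.1, 76.6]
wrist_force: [0.0, -0.3, -0.4]
width: 60.2
finger_force: 0.0
((325.2927551269531, 92.44564056396484), 29.67819595336914) (array([473.5, 239.7]), array([24.9, 25.3]), 103.9) [298  63] [353 122]
[451.51289798 150.94358101 189.91408662]
blue (array([529.7, 227.5]), array([62.2, 58.2]), 82.2)
```

View pics/wrist4.png

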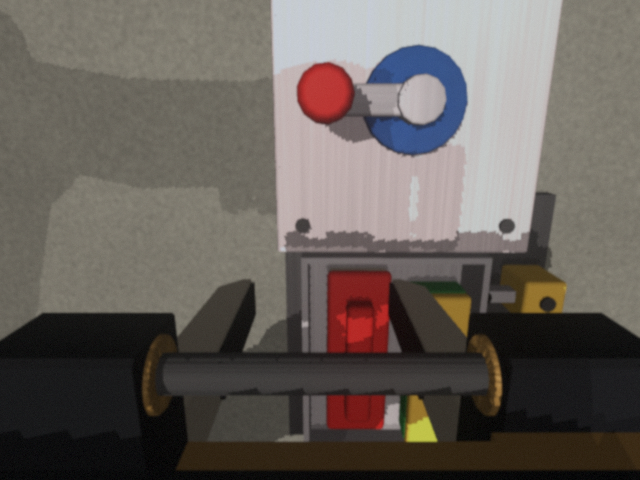

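The wrist view shows the knob at (325,92), which is (473.5,239) at z=163, with the hub at (422,99). Moving over it, down, and gripping.

```bash
python3 inch.py '60 35 1 0 0;60 35 0 0 0;60 21 0 0 0;60 0 0 0 0;60 0 0 30 0;60 0 0 25 0;60 0 0 10 0;60 0 0 0 0;26 0 0 0 0;26 0 0 0 0'
python3 inch.py '10 0 0 0 0;10 0 0 0 0;10 0 0 0 0;10 0 0 0 0;10 0 0 0 0;10 0 0 0 0'
```

```text
clock: 9.77
position: [475.1, 239.0, 127.1]
tcp_rot: [180.0, -0.0, 76.4]
wrist_force: [1.0, 0.2, -0.4]
width: 50.7
finger_force: 0.0
clock: 10.27
position: [474.0, 240.2, 126.7]
tcp_rot: [-180.0, -0.0, 76.5]
wrist_force: [-3.0, 0.4, 6.9]
width: 27.7
finger_force: 30.0
```

```bash
python3 inch.py '10 14.2 1.9 0 0;10 13.3 5.5 0 0;10 11.4 8.7 0 0;10 8.7 11.4 0 0;10 5.5 13.3 0 0;10 1.9 14.2 0 0'
```

```text
clock: 10.77
position: [539.5, 281.3, 126.6]
tcp_rot: [-179.8, 0.0, 76.6]
wrist_force: [-7.4, -3.8, 10.5]
width: 27.8
finger_force: 30.0
```

```bash
python3 inch.py '10 -1.9 14.2 0 0;10 -5.5 13.3 0 0;10 -8.7 11.4 0 0;10 -11.4 8.7 0 0;10 -13.3 5.5 0 0;10 -14.2 1.9 0 0'
python3 inch.py '10 -14.2 -1.9 0 0;10 -13.3 -5.5 0 0;10 -11.4 -8.7 0 0;10 -8.7 -11.4 0 0;10 -5.5 -13.3 0 0;10 -1.9 -14.2 0 0'
python3 inch.py '10 1.9 -14.2 0 0;10 5.5 -13.3 0 0;10 8.7 -11.4 0 0;10 11.4 -8.7 0 0;10 13.3 -5.5 0 0;10 14.2 -1.9 0 0'
python3 - <<'E'
from h import *
for n in("side","top"):
    c=optics.read_camera(n); cv2.imwrite(f"pics/{n}5.png",c["image"])
print(read_state()["wrist_force"])
E
```

```text
clock: 11.27
position: [581.5, 216.1, 126.7]
tcp_rot: [-179.9, -0.2, 76.6]
wrist_force: [-4.1, 7.7, 5.0]
width: 27.1
finger_force: 30.0
clock: 11.77
position: [517.1, 173.3, 126.9]
tcp_rot: [179.7, -0.1, 76.5]
wrist_force: [7.7, 3.8, -4.5]
width: 27.8
finger_force: 30.0
clock: 12.27
position: [473.5, 238.6, 126.6]
tcp_rot: [-180.0, 0.1, 76.4]
wrist_force: [0.3, -7.6, 6.8]
width: 27.0
finger_force: 30.0
[-1.12554617  5.58503567  5.68677573]
```

View pics/side5.png

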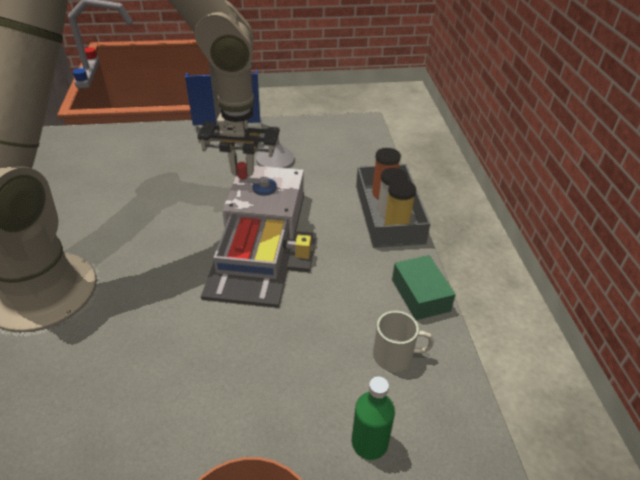

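Tray is winding in (side view: rear end now near (250,270), brush inside at (243,238)). Estimated catch spring-in is at about 159 mm of travel, so about 2.5 turns. Second turn next.

```bash
python3 inch.py '10 14.2 1.9 0 0;10 13.3 5.5 0 0;10 11.4 8.7 0 0;10 8.7 11.4 0 0;10 5.5 13.3 0 0;10 1.9 14.2 0 0'
python3 inch.py '10 -1.9 14.2 0 0;10 -5.5 13.3 0 0;10 -8.7 11.4 0 0;10 -11.4 8.7 0 0;10 -13.3 5.5 0 0;10 -14.2 1.9 0 0'
python3 inch.py '10 -14.2 -1.9 0 0;10 -13.3 -5.5 0 0;10 -11.4 -8.7 0 0;10 -8.7 -11.4 0 0;10 -5.5 -13.3 0 0;10 -1.9 -14.2 0 0'
python3 inch.py '10 1.9 -14.2 0 0;10 5.5 -13.3 0 0;10 8.7 -11.4 0 0;10 11.4 -8.7 0 0;10 13.3 -5.5 0 0;10 14.2 -1.9 0 0'
```

```text
clock: 12.87
position: [539.6, 281.3, 126.6]
tcp_rot: [-179.8, 0.0, 76.6]
wrist_force: [-7.6, -3.3, 9.8]
width: 27.3
finger_force: 30.0
clock: 13.37
position: [581.5, 216.1, 126.7]
tcp_rot: [-180.0, -0.2, 76.6]
wrist_force: [-4.6, 7.1, 5.0]
width: 27.4
finger_force: 30.0
clock: 13.87
position: [517.1, 173.3, 126.9]
tcp_rot: [179.7, -0.1, 76.5]
wrist_force: [7.7, 4.8, -4.7]
width: 27.6
finger_force: 30.0
clock: 14.37
position: [473.5, 238.6, 126.7]
tcp_rot: [-180.0, 0.1, 76.4]
wrist_force: [0.5, -7.5, 6.1]
width: 27.7
finger_force: 30.0
```

```bash
python3 inch.py '10 14.2 1.9 0 0;10 13.3 5.5 0 0;10 11.4 8.7 0 0'
python3 inch.py '10 8.7 11.4 0 0;10 5.5 13.3 0 0;10 1.9 14.2 0 0'
```

```text
clock: 14.62
position: [497.7, 273.9, 126.6]
tcp_rot: [-179.9, 0.1, 76.6]
wrist_force: [-3.5, -6.6, 7.9]
width: 27.6
finger_force: 30.0
clock: 14.87
position: [539.5, 281.3, 126.6]
tcp_rot: [-179.8, 0.0, 76.6]
wrist_force: [-6.8, -3.9, 9.9]
width: 27.6
finger_force: 30.0
```

```bash
python3 inch.py '10 -1.9 14.2 0 0;10 -5.5 13.3 0 0;10 -8.7 11.4 0 0'
```

```text
clock: 15.12
position: [573.9, 257.2, 126.6]
tcp_rot: [-179.8, -0.1, 76.6]
wrist_force: [-7.7, 2.2, 10.0]
width: 27.2
finger_force: 30.0
```

```bash
python3 inch.py '10 -11.4 8.7 0 0;10 -13.3 5.5 0 0'
```

```text
clock: 15.28
position: [582.6, 230.3, 126.7]
tcp_rot: [-179.9, -0.1, 76.6]
wrist_force: [-6.3, 5.8, 7.1]
width: 27.5
finger_force: 30.0
```

```bash
python3 inch.py '10 -14.2 1.9 0 0'
```

```text
clock: 15.37
position: [581.4, 216.1, 126.7]
tcp_rot: [-179.9, -0.2, 76.6]
wrist_force: [-4.5, 8.4, 6.1]
width: 27.7
finger_force: 30.0
```

Travel is about 157 mm and the crank is still heavy. Going on one step at a time.

```bash
python3 inch.py '10 -14.2 -1.9 0 0'
```

```text
clock: 15.45
position: [576.5, 202.3, 126.7]
tcp_rot: [-180.0, -0.1, 76.6]
wrist_force: [-6.4, 0.5, 6.2]
width: 27.2
finger_force: 30.0
```

```bash
python3 inch.py '10 0 0 0 0'
```

```text
clock: 15.53
position: [573.8, 197.7, 126.6]
tcp_rot: [-179.8, 0.1, 76.4]
wrist_force: [-7.8, -7.4, 10.1]
width: 27.0
finger_force: 30.0
```

```bash
python3 inch.py '10 0 0 0 0;10 0 0 0 0'
python3 - <<'E'
from h import *
s=optics.read_camera("side"); t=optics.read_camera("top")
a=cv2.resize(s["image"][190:310,190:340],(700,560),interpolation=cv2.INTER_CUBIC); cv2.imwrite("pics/s6.png",a)
cv2.imwrite("pics/t6.png",t["image"])
E
```

```text
clock: 15.7
position: [573.8, 197.7, 126.6]
tcp_rot: [-179.8, 0.2, 76.4]
wrist_force: [-8.2, -7.8, 13.4]
width: 27.1
finger_force: 30.0
```

View pics/s6.png

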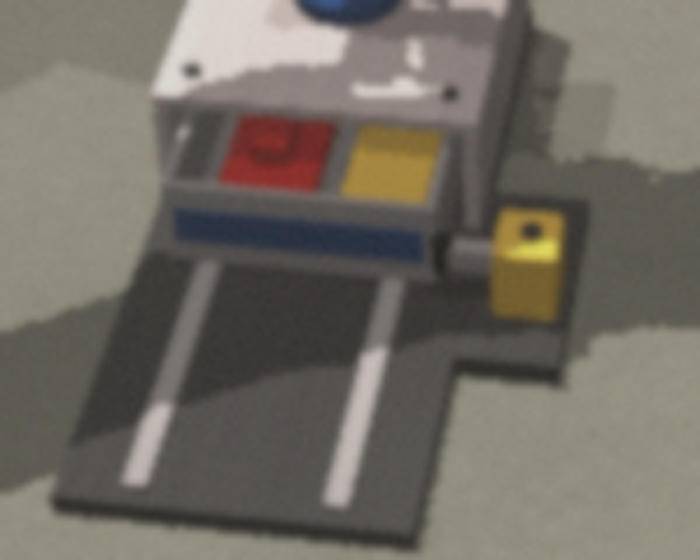

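The crop shows the catch's black nose tip at (440,250), right at the tray's rear corner. The force also dropped in the last step. One more step to confirm the crank is light.

```bash
python3 inch.py '10 -13.3 -5.5 0 0'; python3 - <<'E'
from h import *
s=optics.read_camera("side"); print(read_state()["wrist_force"])
a=cv2.resize(s["image"][220:265,230:320],(800,400),interpolation=cv2.INTER_CUBIC); cv2.imwrite("pics/s7.png",a)
E
```

```text
clock: 15.88
position: [568.2, 190.2, 126.7]
tcp_rot: [180.0, -0.0, 76.6]
wrist_force: [-3.0, 4.6, 5.5]
width: 27.5
finger_force: 30.0
[-7.22700813 -3.88262356 10.94309797]
```

View pics/s7.png

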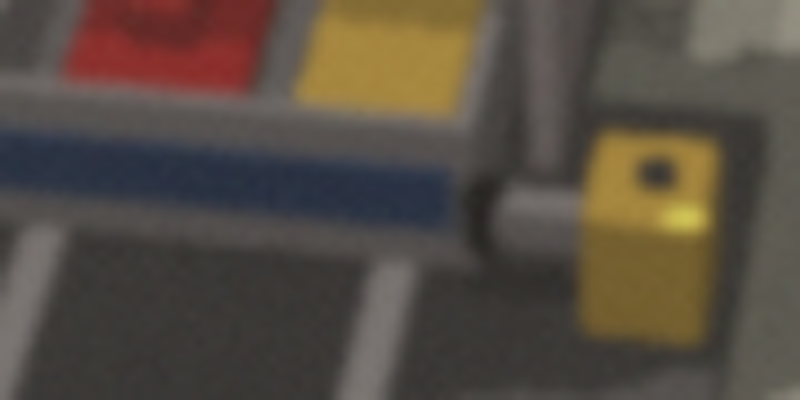

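The nose tip (columns 465–490) still sits beside the flank and is not behind the tail, so the catch hasn't sprung. The dip was stop-and-start slack. Continuing in small steps.

```bash
python3 inch.py '10 -11.4 -8.7 0 0'
```

```text
clock: 16.02
position: [557.1, 180.9, 126.7]
tcp_rot: [180.0, -0.1, 76.6]
wrist_force: [-1.6, 6.0, 5.2]
width: 27.3
finger_force: 30.0
```

```bash
python3 inch.py '10 -8.7 -11.4 0 0'; python3 - <<'E'
from h import *
s=optics.read_camera("side"); print(read_state()["wrist_force"])
a=cv2.resize(s["image"][220:265,230:320],(800,400),interpolation=cv2.INTER_CUBIC); cv2.imwrite("pics/s8.png",a)
E
```

```text
clock: 16.1
position: [543.9, 174.7, 126.7]
tcp_rot: [179.9, -0.1, 76.5]
wrist_force: [-0.6, 7.0, 2.8]
width: 27.2
finger_force: 30.0
[-5.08733075  1.91054409  9.32883646]
```

Tangential resistance over the last steps is only about 1.5 N, against about 7 N earlier, so the crank did go light near 195°. Checking the picture.

View pics/s8.png

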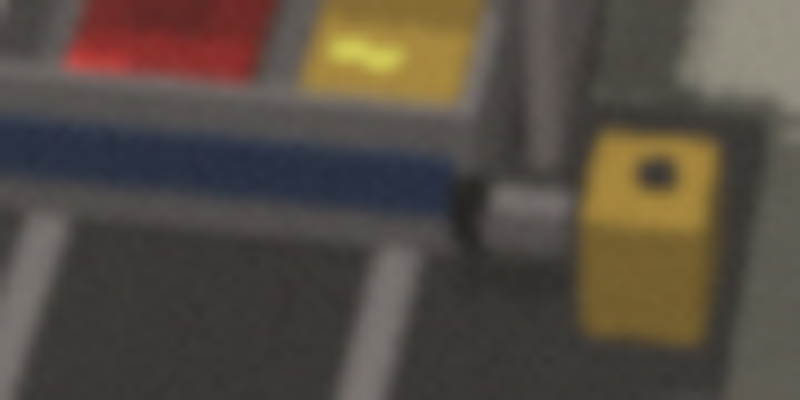

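I've now used up my pictures (11, one over the limit), so from here I'll measure numerically. Next check: nose-tip position in the stored early side frames against the current one.

```bash
python3 - <<'E'
from h import *
n=optics.read_camera("side")["image"]
for nm,i in(("0",cv2.imread("pics/side0.png")),("5",cv2.imread("pics/side5.png")),("now",n)):
    g=i.mean(2)
    for r in(241,243,245,247): print(nm,r,g[r,274:300].astype(int).tolist())
for f in("s6","s7","s8"):
    im=cv2.imread(f"pics/{f}.png").mean(2); sx,x0,sy,y0=(700/150,190,560/120,190) if f=="s6" else (800/90,230,400/45,220)
    for r in (243,245): print(f,r,[int(im[int((r-y0+.5)*sy),int((c-x0+.5)*sx)]) for c in range(274,300)])
E
```

```text
0 241 [170, 170, 171, 163, 152, 159, 159, 127, 82, 56, 49, 52, 65, 99, 130, 138, 137, 132, 132, 129, 125, 127, 148, 167, 170, 171]
0 243 [169, 169, 167, 159, 157, 160, 142, 103, 69, 51, 46, 50, 68, 102, 134, 150, 154, 156, 160, 163, 164, 164, 162, 163, 167, 166]
0 245 [171, 169, 162, 151, 158, 160, 127, 86, 61, 48, 46, 49, 68, 82, 87, 88, 89, 91, 93, 96, 101, 104, 106, 109, 114, 119]
0 247 [171, 168, 160, 156, 160, 143, 104, 74, 63, 55, 47, 49, 61, 70, 75, 76, 77, 81, 80, 83, 84, 87, 86, 87, 85, 87]
5 241 [169, 171, 170, 163, 156, 160, 160, 126, 79, 52, 43, 46, 60, 97, 126, 139, 136, 133, 132, 129, 124, 127, 147, 166, 170, 171]
5 243 [171, 171, 169, 159, 156, 161, 143, 103, 65, 45, 40, 45, 67, 101, 133, 150, 156, 157, 162, 164, 165, 163, 163, 164, 165, 169]
5 245 [169, 169, 162, 153, 159, 158, 127, 83, 58, 43, 40, 47, 66, 81, 84, 86, 89, 91, 93, 95, 99, 102, 105, 107, 113, 118]
5 247 [170, 168, 160, 155, 160, 141, 101, 73, 61, 51, 39, 43, 59, 68, 73, 75, 75, 79, 79, 79, 81, 86, 86, 86, 85, 85]
now 241 [54, 49, 50, 51, 54, 50, 45, 43, 40, 40, 55, 80, 98, 100, 96, 95, 92, 90, 89, 80, 7
[... 384 characters left out ...]
52, 53, 54, 51, 50, 54, 63, 69, 60, 43, 39, 49, 73, 95, 103, 106, 106, 109, 109, 108, 109, 111, 117, 121, 131, 138]
s6 245 [63, 60, 60, 60, 58, 59, 63, 70, 61, 40, 42, 52, 71, 80, 82, 82, 83, 83, 85, 84, 86, 89, 91, 94, 107, 115]
s7 243 [51, 54, 54, 53, 53, 53, 60, 59, 48, 39, 41, 61, 84, 99, 103, 105, 106, 105, 106, 107, 107, 109, 115, 119, 120, 118]
s7 245 [67, 65, 65, 60, 60, 63, 65, 62, 53, 40, 43, 65, 79, 83, 82, 84, 83, 86, 84, 85, 86, 88, 92, 95, 98, 101]
s8 243 [59, 58, 56, 56, 55, 53, 46, 38, 36, 43, 62, 88, 99, 103, 106, 105, 106, 107, 107, 98, 83, 92, 111, 116, 120, 119]
s8 245 [78, 78, 74, 77, 76, 68, 61, 43, 37, 49, 68, 78, 82, 83, 81, 81, 84, 85, 82, 75, 70, 80, 91, 94, 99, 99]
```

The nose's rod edge has moved in 2.3–2.7 px at about 2.4 mm/px, so about 6 mm. The catch is fully in and the crank is light, so I'm letting go.

```bash
python3 inch.py '50 0 0 0 0;50 0 0 0 0;50 0 0 0 0;50 0 0 0 0;50 0 0 0 0;50 0 0 -20 0;50 0 0 -35 0;50 0 0 -40 0;50 0 0 -30 0;50 0 0 0 0'
python3 - <<'E'
from h import *
s=optics.read_camera("side"); g=s["image"].mean(2)
for r in(243,245): print(g[r,274:300].astype(int).tolist())
kb=red(s,(225,140,310,215)); print("knob",on(s,big(kb).mean(0),142),"brush rows",big(red(s,(225,216,300,260))).tolist()[:1])
M=mask(s,(22,120,80),(38,255,255),(250,215,283,240)); print("block rear row",big(M).max(0))
print(read_state()["wrist_force"])
E
```

```text
clock: 17.03
position: [546.3, 174.1, 256.5]
tcp_rot: [179.6, -0.3, 76.5]
wrist_force: [1.2, -0.0, -0.2]
width: 50.3
finger_force: 0.0
[60, 59, 59, 58, 58, 54, 47, 40, 38, 44, 63, 86, 99, 102, 105, 103, 104, 106, 107, 94, 82, 91, 107, 117, 119, 119]
[77, 78, 76, 77, 77, 73, 57, 41, 37, 47, 66, 79, 79, 82, 82, 85, 82, 84, 83, 74, 69, 78, 89, 94, 95, 101]
knob [[541.27970739 179.41155902 142.        ]] brush rows [[242, 216]]
block rear row [271 229]
[-0.6555306   0.21764119 -1.33565349]
```

```bash
python3 -c "
from bench import arm, optics, workorder, read_state
print(workorder.finish_job())"
```

```text
the job is handed in; nothing more can be done
None
```

I handed the job in at about 17 s: the brush is flat in the tray, and I wound the tray in about 168 mm until the crank went light, roughly 8 mm past the first sign of that. The camera showed the catch nose about 6 mm in behind the tray before and after I let go of the knob; no verdict came back, and I viewed 11 pictures, one over the limit of 10.

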